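# Start the clamp nut on its stud by backing it off

## Task

Put the blue flange nut, the one with the yellow mark, flat on the lugs of the upright stud of the pale green clamp bracket, with its yellow mark about an eighth of a turn clockwise (seen from above) of the yellow mark on the bracket. Then back it off counter-clockwise until the two marks line up and it drops over the lugs, fully down on the bracket. Leave the plain silver nut where it lies.

Things in the scene. Friction and masses are not known exactly. Their poses are not given: they have to be found in the camera images.
- nut_center (a point): Centre of the blue flange nut, half-way up its 30 mm. It lies flange down: flange 74 mm across, 7 mm thick; above it, 7 to 30 mm up, a hexagon 55 mm across flats to grip. z up, x towards its yellow mark; flats face 0, 60, 120.. deg from x. Bore 34 mm with three through slots, 16 mm wide, out to 24.5 mm from the axis, at 0, 105, 255 deg (counter-clockwise from x). 0.11 to 0.18 kg.
- nut_mark (a point): Yellow mark of the blue nut, on the middle of one flat and the flange below it; this point is on the flange's top, 32 mm from the nut's axis along its x, 7 mm above its underside. With the mark 30 to 70 deg clockwise of the bracket's stripe the nut rests on the lugs, underside 40 mm above the bench; in line with it (within 10 deg) the nut drops 10 mm onto the boss.
- clamp: Pale green bracket fixed to the bench, 120 x 90 x 12 mm base. Origin on the stud's axis at bench height, z up, x towards the base's yellow stripe. Heights above bench: boss (68 mm across) 30 mm, where the nut ends; steel stud 28 mm across to 45 mm, tapering to 10 mm at 56 mm. Three lugs on it, 6 mm wide, top at 40 mm, out to 21.5 mm from the axis, at 0, 105, 255 deg. Nut play 3 mm sideways.
- plain_nut_center (a point): Centre, half-way up, of the plain silver flange nut: the same outer sizes as the blue one, but no mark and a round bore without slots. Not to be used or moved.
Mind the look-alikes: they are no part of the job. What is shaped like the clamp but black or pink is not meant. Several things look just like the part that bears nut_center: the one meant starts farthest to the robot's right.

How it is judged:
By the outcome, as a careful person would: the job done as asked, in the order asked, and still so for the second after the job is handed in, with the robot touching nothing.
It also fails if it takes over 42 s, if anything falls off the work surface, if the arm or the gripper's body presses on something with over 40 N, if the wrist force passes 120 N, or if a joint passes its speed limit or range.

## Robot

A 6-joint arm with a two-finger parallel gripper is mounted at the origin on the work surface. World frame = base frame: x ahead of the robot, y to its left, z up, the work surface at z = 0. Lengths are in m, angles in rad, forces in N, time in s.
With the tool pointing down it reaches from about 0.3 to 0.775 m from the base axis. Payload 14.6 kg.
Tool frame: the origin (TCP) lies midway between the tips of the shut fingers; the grasp point (between the pads) lies 19 mm behind it (grasp_offset is the distance from the TCP to the grasp point, in m); z points along the fingers, y is the line along which they close (so a half turn about z gives the same grasp; the last joint's range is limited). The gripper opens to 94 mm and grips with 3 to 60 N. Pads are 16 mm wide; open, the fingers measure 119 mm over their backs; the gripper's body (75 mm by 177 mm) begins 78 mm behind the grasp point.
Start: joints at [1.24, 0.3, 1.521, -0, 1.321, -0.067], TCP at [0.143, 0.531, 0.205] pointing down, gripper open.
Joint ranges: [-3.03, 3.03], [-0.79, 2.21], [0.23, 2.52], [-1.04, 4.18], [0, 3.07], [-2.55, 2.55]. Speed limits (rad/s): [2.22, 2.22, 2.57, 3.14, 3.14, 3.14].

## Interface

Orientations are given as [roll, pitch, yaw] about the fixed x, y, z axes, in that order (R = Rz(yaw) Ry(pitch) Rx(roll)).
In Python, from station import * gives the robot as it stands. The module is installed in compiled form; this text tells all that it offers.
- The arm moves only by the tool send_rows, never from a script. Its argument "rows" is a list of rows, each an object of numbers: "dx", "dy", "dz": the shift along the tool's x, y, z in mm; "roll": the turn about the tool's z in degrees; "jaw": the closure, from -1 (fully open) to 1 (shut). In form: [{"dx": .., "dy": .., "dz": .., "roll": .., "jaw": ..}, ...]. A call has 1 to 12 rows; each row shifts and turns the commanded pose from where the row before left it, along the tool's axes as they then stand; what a row does not reach is not made up. A row lasts 1/12 s, in which the tool goes at most 41.7 mm and 7.16 degrees, less where a joint would pass 70% of its speed; a pose out of reach is approached as far as the arm can. A call is refused whole if a number of a shift passes 41.7 or a number of a turn 7.16, either way. A call with a gripper value outside its range is refused whole. The fingers move at their own pace and stop on an object; "force" is the grip in N (left out, the last holds). Time passes only in rows, so rows that do not move let the fingers close. It gives the time, the measured TCP pose, the force, the opening and the grip force at its end, in the units of the state.
- get_obs(): the state, without advancing time (a new reading comes with each control period).
- camera(name): name is "scene" or "side" or "wrist"; returns a dict with "frame" (400x640x3 uint8, red, green, blue), "z_map" (400x640 float32, m along the optical axis (not along the pixel's ray), 0 where there is no reading), "camera_matrix" (3x3 intrinsics, pixels), "rvec" (rotation vector, rad) and "tvec" (3), from world to camera coordinates, as OpenCV has them. Camera axes: x right, y down, z forward; pixel columns grow to the right and rows downward; lengths in m; the calibration is good to about 2 mm. A picture is of the moment at which its call begins.
- hand_in(): hands the job in; it is judged then, once.
The state is a dict: "time_s": time; "qpos": joint angles; "joint_vel": joint speeds; "tau": joint torques, N m; "ee_pos": TCP position; "eef_rot": TCP orientation; "force": force on the tool from outside, world axes, zero at the start; "moment": the same for the moment, N m; "grip_width": finger opening in m; "grip_force": force on a finger pad.
Only numpy, scipy, OpenCV 4.12 (cv2) and the standard library are available. Lean on these libraries where they do the work, as an engineer would, in place of code of your own. Each camera call takes 0.05 s, during which the arm holds its last target. There are 200 camera calls.

## Working session

There is one attempt and no reset: what is moved stays moved. The work goes in short steps, Python scripts to look and compute and a tool call to move; the robot and the scene stay as the last step left them, time stands still between calls to the robot, and variables do not carry over. Pictures are saved under pics/ and viewed, at most 10 in all, crops included, and the job is handed in when it is done.

Besides the shell and the picture viewer there is one more tool, called after "Request:" as name([rows], argument=value, ...), one row to a line, values as JSON. send_rows: Moves the arm, as the interface text tells. Its arguments: {"type":"object","properties":{"rows":{"type":"array"},"force":{"type":"number"}},"required":["rows"]}

```bash
mkdir -p pics
cat > h.py <<'E'
from station import *
import numpy as np, cv2
def cam(n):
    c=camera(n); c['R']=cv2.Rodrigues(np.array(c['rvec'],float))[0]; c['t']=np.array(c['tvec'],float).ravel(); c['K']=np.array(c['camera_matrix'],float); return c
def ray(c,u,v,z):
    d=c['R'].T@np.linalg.inv(c['K'])@[u,v,1]; o=-c['R'].T@c['t']; return o+d*(z-o[2])/d[2]
def cloud(c):
    v,u=np.mgrid[:400,:640]; Z=c['z_map']; p=np.stack([u*Z,v*Z,Z],-1)@np.linalg.inv(c['K']).T
    return (p-c['t'])@c['R']
def proj(c,P):
    q=c['K']@(c['R']@np.array(P,float)+c['t']); return q[:2]/q[2]
def save(c,n,box=None,s=1):
    f=c['frame'][:,:,::-1]
    if box: f=f[box[1]:box[3],box[0]:box[2]]
    cv2.imwrite('pics/'+n,cv2.resize(f,None,fx=s,fy=s,interpolation=cv2.INTER_CUBIC))
E
python3 - <<'E'
from h import *
for n in('scene','side'):
    c=cam(n); save(c,n+'0.png'); print(n,-c['R'].T@c['t'],c['R'][2])
print(get_obs())
E
```

```text
scene [ 0.88843009 -0.50222316  0.57676559] [-0.45382253  0.62178999 -0.63829642]
side [ 0.22701536 -0.36984983  0.63646899] [ 0.35232181  0.54164774 -0.7632084 ]
{'time_s': 0.1, 'qpos': array([ 1.24039854e+00,  3.00433875e-01,  1.52147424e+00, -2.58386137e-05,
        1.32067901e+00, -6.66110173e-02]), 'joint_vel': array([ 5.03484049e-05, -1.41913089e-03, -1.92150248e-03, -1.09428732e-03,
       -1.55992982e-03,  3.22679363e-04]), 'tau': array([ 8.53173078e-04, -5.32644475e+01, -3.53285444e+01,  7.09688198e-02,
        2.32526445e-02, -5.02803039e-05]), 'ee_pos': array([0.14335218, 0.53076976, 0.20495194]), 'eef_rot': array([-3.14059872e+00, -4.12210365e-05,  2.87781228e+00]), 'force': array([-0.16817752, -0.35272379, -0.11633713]), 'moment': array([-0.00832147, -0.03528027, -0.03686637]), 'grip_force': 0.0, 'grip_width': 0.09384702148138496}
```

View pics/scene0.png

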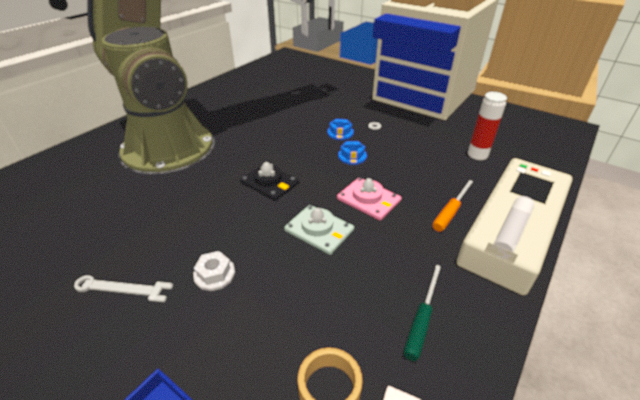

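View pics/side0.png

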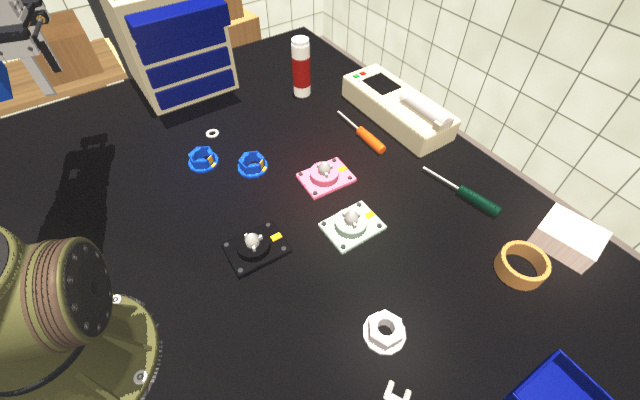

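Scene view: the blue nuts are at (340,129) and (352,152), the silver nut is at (213,268), and the clamps are green (319,228), pink (369,196) and black (269,180). Side view: blue nuts at (203,159) and (252,165), green clamp at (352,225). Next I measure these.

```bash
cat > m.py <<'E'
from h import *
def blobs(mask,mn=8):
    n,l,s,ce=cv2.connectedComponentsWithStats(mask.astype('uint8'),connectivity=8)
    return [(l==i,ce[i],s[i,4]) for i in range(1,n) if s[i,4]>=mn]
if __name__=='__main__':
  for n in('scene','side'):
    c=cam(n); P=cloud(c); hsv=cv2.cvtColor(c['frame'],cv2.COLOR_RGB2HSV); H,S,V=cv2.split(hsv)
    work=(P[...,2]<.08)&(P[...,0]>.1)&(P[...,2]>-.01)&(c['z_map']>0)
    print(n)
    for m,ce,a in blobs((H>95)&(H<125)&(S>150)&(V>90)&work,60):
        q=P[m]; t=q[q[:,2]>np.percentile(q[:,2],95)-.004]; lo,hi=q.min(0),q.max(0)
        print('blue',ce.round(1),a,((lo+hi)/2).round(4),(hi-lo).round(3),'topmean',t.mean(0).round(4))
    for m,ce,a in blobs((H>15)&(H<33)&(S>150)&(V>120)&work):
        print('yel',ce.round(1),a,P[m].mean(0).round(4), P[m].min(0).round(3),P[m].max(0).round(3))
    for m,ce,a in blobs((H>40)&(H<95)&(S>12)&(V>110)&work,100):
        q=P[m]; b=q[abs(q[:,2]-.012)<.004]
        r=cv2.minAreaRect((b[:,:2]*1e4).astype(np.float32)); print('green',ce.round(1),a,r)
        q=q[abs(q[:,2]-.03)<.003]
        if len(q): print(' boss',(q.min(0)+q.max(0))/2,np.ptp(q,0))
  save(cam('scene'),'crop1.png',(270,100,430,260),4)
  save(cam('side'),'crop2.png',(180,130,400,260),3.6)
E
python3 m.py
```

```text
scene
blue [410.3  96.8] 907 [0.455  0.5933 0.0464] [0.22  0.013 0.049] topmean [0.4615 0.593  0.0667]
blue [340.3 128.1] 368 [0.3462 0.3684 0.0148] [0.1   0.125 0.035] topmean [0.3573 0.3491 0.029 ]
blue [351.9 151.6] 454 [0.4437 0.2806 0.0151] [0.095 0.119 0.034] topmean [0.4503 0.2632 0.0289]
blue [157.9 388.9] 1093 [ 0.5669 -0.4427  0.0162] [0.097 0.059 0.04 ] topmean [ 0.5643 -0.4332  0.0333]
yel [339.3 130.9] 14 [0.3715 0.3227 0.0207] [0.364 0.32  0.014] [0.378 0.327 0.028]
yel [353.1 154.9] 14 [0.4692 0.2394 0.0207] [0.466 0.237 0.014] [0.472 0.242 0.026]
yel [282.8 185.6] 65 [0.3949 0.0399 0.0113] [0.381 0.03  0.008] [0.408 0.051 0.014]
yel [446.3 214.1] 361 [0.7545 0.1587 0.0212] [0.742 0.117 0.   ] [0.765 0.217 0.028]
yel [386.  203.5] 22 [0.628  0.1243 0.0117] [0.62  0.119 0.01 ] [0.636 0.13  0.013]
yel [336.8 234.8] 33 [ 0.5925 -0.0238  0.0118] [ 0.582 -0.03   0.01 ] [ 0.602 -0.018  0.013]
yel [328.1 356.8] 12 [ 0.7313 -0.258   0.027 ] [ 0.727 -0.26   0.021] [ 0.735 -0.256  0.031]
yel [340.4 361.4] 16 [ 0.749  -0.2513  0.0226] [ 0.744 -0.253  0.013] [ 0.754 -0.251  0.035]
[... 1068 characters left out ...]
58.9] 20 [0.3703 0.3242 0.0244] [0.366 0.321 0.016] [0.375 0.328 0.033]
yel [261.2 163.2] 13 [0.4674 0.2392 0.0255] [0.462 0.234 0.016] [0.471 0.243 0.033]
yel [275.5 236.2] 51 [0.3936 0.0405 0.0135] [0.383 0.032 0.011] [0.406 0.05  0.015]
green [480.5 198.4] 166 ((0.0, 0.0), (0.0, 0.0), 0.0)
 boss [ 0.81841844 -0.12453949  0.02783491] [0.01353268 0.07908866 0.00163299]
green [351.8 238.8] 215 ((5444.28076171875, -249.57781982421875), (872.4259033203125, 1214.978271484375), 88.31368255615234)
green [349.2 232.9] 187 ((5277.6923828125, -350.88336181640625), (350.5479431152344, 684.6814575195312), 47.14344024658203)
 boss [ 0.5297406  -0.03361256  0.02972076] [0.04893092 0.04553217 0.0051792 ]
```

View pics/crop2.png

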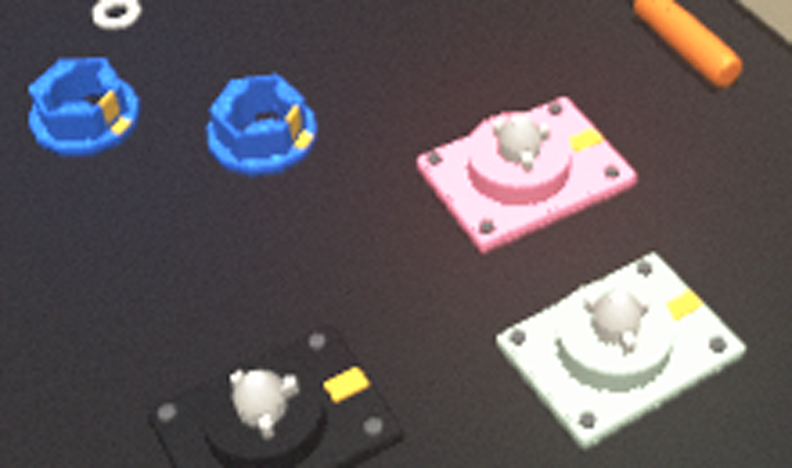

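Two blue nuts could be mistaken for each other: A at scene (340,129), y≈0.35, and B at (352,152), y≈0.265. B is farther to the robot's right, and the crop (B at about (262,122)) shows its yellow mark and slotted bore. I choose B. Target bracket: the pale green one at crop (620,345), not pink or black. Now I move above B.

Request:
send_rows([
  {"dx": -30, "dy": -14.5, "jaw": -1},
  {"dx": -30, "dy": -14.5, "jaw": -1},
  {"dx": -30, "dy": -14.5, "jaw": -1},
  {"dx": -30, "dy": -14.5, "jaw": -1},
  {"dx": -30, "dy": -14.5, "jaw": -1},
  {"dx": -30, "dy": -14.5, "jaw": -1},
  {"dx": -30, "dy": -14.5, "jaw": -1},
  {"dx": -30, "dy": -14.5, "jaw": -1},
  {"dx": -30, "dy": -14.5, "jaw": -1},
  {"dx": -30, "dy": -14.5, "jaw": -1},
  {"dx": -30, "dy": -14.5, "jaw": -1},
  {"dx": -30, "dy": -14.5, "jaw": -1},
])

```text
invalid input at $.rows[0]: expected keys dx, dy, dz, roll, jaw
```

Run:
```python
from h import *
c=cam('wrist'); save(c,'w0.png'); print(-c['R'].T@c['t'],c['R'][2], proj(c,[.448,.267,.03]), get_obs()['ee_pos'])
```

```text
[0.07485567 0.54944001 0.38430212] [ 0.23435273 -0.06436023 -0.97001884] [202.8989858  422.89687734] [0.14339568 0.53091794 0.20530866]
```

View pics/w0.png

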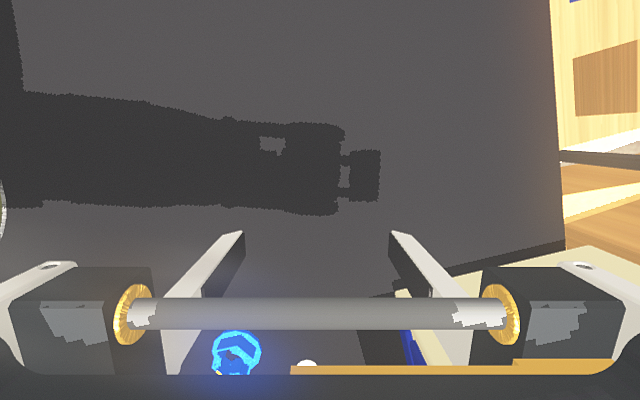

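The move was refused because every row needs all five keys. The wrist view shows the fingers at rows 230 and below, and blue nut A at (237,350). Image centre is roughly below the TCP. I resend the move.

Request:
send_rows([
  {"dx": -30, "dy": -14.5, "dz": 0, "roll": 0, "jaw": -1},
  {"dx": -30, "dy": -14.5, "dz": 0, "roll": 0, "jaw": -1},
  {"dx": -30, "dy": -14.5, "dz": 0, "roll": 0, "jaw": -1},
  {"dx": -30, "dy": -14.5, "dz": 0, "roll": 0, "jaw": -1},
  {"dx": -30, "dy": -14.5, "dz": 0, "roll": 0, "jaw": -1},
  {"dx": -30, "dy": -14.5, "dz": 0, "roll": 0, "jaw": -1},
  {"dx": -30, "dy": -14.5, "dz": 0, "roll": 0, "jaw": -1},
  {"dx": -30, "dy": -14.5, "dz": 0, "roll": 0, "jaw": -1},
  {"dx": -30, "dy": -14.5, "dz": 0, "roll": 0, "jaw": -1},
  {"dx": -30, "dy": -14.5, "dz": 0, "roll": 0, "jaw": -1},
  {"dx": -30, "dy": -14.5, "dz": 0, "roll": 0, "jaw": -1},
  {"dx": -30, "dy": -14.5, "dz": 0, "roll": 0, "jaw": -1},
])

```text
time_s: 1.35
ee_pos: [0.4466, 0.2678, 0.2055]
eef_rot: [3.141, 0.0, 2.878]
force: [0.1, 1.1, 0.8]
grip_width: 0.0942
grip_force: 0.0
```

Request:
send_rows([
  {"dx": 0, "dy": 0, "dz": 0, "roll": 4, "jaw": -1},
  {"dx": 0, "dy": 0, "dz": 0, "roll": 4, "jaw": -1},
  {"dx": 0, "dy": 0, "dz": 0, "roll": 0, "jaw": -1},
  {"dx": 0, "dy": 0, "dz": 0, "roll": 0, "jaw": -1},
])

```text
time_s: 1.68
ee_pos: [0.4455, 0.2691, 0.2054]
eef_rot: [-3.142, -0.0, 2.74]
force: [0.1, -0.1, 0.1]
grip_width: 0.0941
grip_force: 0.0
```

Run:
```python
from h import *
c=cam('wrist'); save(c,'w1.png'); np.savez('w1.npz',**{k:c[k] for k in('frame','z_map','K','R','t')})
o=get_obs(); print(o['ee_pos'],np.degrees(o['eef_rot']),o['time_s'])
P=cloud(c); H,S,V=cv2.split(cv2.cvtColor(c['frame'],cv2.COLOR_RGB2HSV))
near=(np.hypot(P[...,0]-.448,P[...,1]-.267)<.05)&(P[...,2]>.003)&(P[...,2]<.04)
q=P[near]; 
for lo,hi in((.004,.01),(.026,.034)):
    s=q[(q[:,2]>lo)&(q[:,2]<hi)]
    (x,y),r=cv2.minEnclosingCircle((s[:,:2]*1e3).astype(np.float32)); print(lo,len(s),np.median(s[:,2]),x,y,r)
m=near&(H>15)&(H<33)&(S>110); f=m&(P[...,2]<.012)
print('yel',m.sum(),P[m].mean(0),'flange',f.sum(),P[f].mean(0))
```

```text
[0.44544276 0.26926278 0.20547795] [1.79998918e+02 1.39056175e-03 1.57047041e+02] 1.7333
0.004 720 0.006819777836301893 450.8992004394531 259.9841613769531 37.63251495361328
0.026 810 0.02980769797558041 450.27069091796875 260.5124816894531 31.237640380859375
yel 36 [0.46799871 0.23677269 0.02269808] flange 12 [0.47186163 0.23227416 0.00784132]
```

View pics/w1.png

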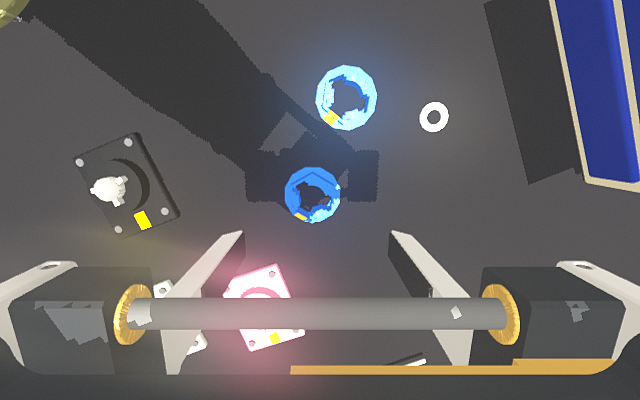

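Wrist view: nut B is at (313,195) with its mark at (300,217), under the TCP. Nut A is at (346,97) and stays clear. Measured centre is (0.4506, 0.2602) and the mark angle is −53°. I descend and grip.

Request:
send_rows([
  {"dx": -4, "dy": -3, "dz": 33, "roll": 0, "jaw": -1},
  {"dx": -4, "dy": -3, "dz": 33, "roll": 0, "jaw": -1},
  {"dx": 0, "dy": 0, "dz": 33, "roll": 0, "jaw": -1},
  {"dx": 0, "dy": 0, "dz": 33, "roll": 0, "jaw": -1},
  {"dx": 0, "dy": 0, "dz": 25, "roll": 0, "jaw": -1},
  {"dx": 0, "dy": 0, "dz": 18, "roll": 0, "jaw": -1},
  {"dx": 0, "dy": 0, "dz": 12, "roll": 0, "jaw": -1},
  {"dx": 0, "dy": 0, "dz": 8, "roll": 0, "jaw": -1},
  {"dx": 0, "dy": 0, "dz": 0, "roll": 0, "jaw": -1},
  {"dx": 0, "dy": 0, "dz": 0, "roll": 0, "jaw": -1},
])

```text
time_s: 2.57
ee_pos: [0.4509, 0.2607, 0.0111]
eef_rot: [3.141, 0.0, 2.739]
force: [0.2, 0.3, 0.4]
grip_width: 0.094
grip_force: 0.0
```

Request:
send_rows([
  {"dx": 0, "dy": 0, "dz": 0, "roll": 0, "jaw": 1},
  {"dx": 0, "dy": 0, "dz": 0, "roll": 0, "jaw": 1},
  {"dx": 0, "dy": 0, "dz": 0, "roll": 0, "jaw": 1},
  {"dx": 0, "dy": 0, "dz": 0, "roll": 0, "jaw": 1},
  {"dx": 0, "dy": 0, "dz": 0, "roll": 0, "jaw": 1},
  {"dx": 0, "dy": 0, "dz": 0, "roll": 0, "jaw": 1},
  {"dx": 0, "dy": 0, "dz": 0, "roll": 0, "jaw": 1},
  {"dx": 0, "dy": 0, "dz": 0, "roll": 0, "jaw": 1},
], force=20)

```text
time_s: 3.23
ee_pos: [0.4506, 0.2605, 0.0106]
eef_rot: [3.141, 0.0, 2.738]
force: [-0.6, -0.5, 1.7]
grip_width: 0.0548
grip_force: 20.0
```

Gripped at 54.8 mm, which is the width across flats. I lift and carry it to a hover just past the bracket.

Request:
send_rows([
  {"dx": 0, "dy": 0, "dz": -10, "roll": 0, "jaw": 1},
  {"dx": 0, "dy": 0, "dz": -25, "roll": 0, "jaw": 1},
  {"dx": 0, "dy": 0, "dz": -30, "roll": 0, "jaw": 1},
  {"dx": 0, "dy": 0, "dz": -30, "roll": 0, "jaw": 1},
  {"dx": 0, "dy": 0, "dz": -30, "roll": 0, "jaw": 1},
  {"dx": -5, "dy": -5, "dz": -30, "roll": 0, "jaw": 1},
  {"dx": -13, "dy": -13, "dz": -20, "roll": 0, "jaw": 1},
  {"dx": -20, "dy": -20, "dz": -10, "roll": 0, "jaw": 1},
])

```text
time_s: 3.9
ee_pos: [0.4709, 0.2114, 0.1992]
eef_rot: [3.139, 0.003, 2.74]
force: [0.2, -0.6, -0.7]
grip_width: 0.0548
grip_force: 20.0
```

Request:
send_rows([
  {"dx": -25, "dy": -23, "dz": 0, "roll": 0, "jaw": 1},
  {"dx": -25, "dy": -23, "dz": 0, "roll": 0, "jaw": 1},
  {"dx": -25, "dy": -23, "dz": 0, "roll": 0, "jaw": 1},
  {"dx": -25, "dy": -23, "dz": 0, "roll": 0, "jaw": 1},
  {"dx": -25, "dy": -23, "dz": 0, "roll": 0, "jaw": 1},
  {"dx": -25, "dy": -23, "dz": 0, "roll": 0, "jaw": 1},
  {"dx": -25, "dy": -23, "dz": 0, "roll": 0, "jaw": 1},
  {"dx": -18, "dy": -18, "dz": 0, "roll": -2, "jaw": 1},
  {"dx": -10, "dy": -10, "dz": 0, "roll": -3, "jaw": 1},
  {"dx": 0, "dy": 0, "dz": 0, "roll": -3, "jaw": 1},
  {"dx": 0, "dy": 0, "dz": 0, "roll": 0, "jaw": 1},
  {"dx": 0, "dy": 0, "dz": 0, "roll": 0, "jaw": 1},
])

```text
time_s: 4.9
ee_pos: [0.5834, -0.0426, 0.1958]
eef_rot: [3.142, -0.0, 2.876]
force: [-0.4, 0.3, -1.0]
grip_width: 0.0547
grip_force: 20.0
```

Run:
```python
from h import *
from m import blobs
c=cam('wrist'); save(c,'w2.png')
o=get_obs(); print(o['ee_pos'],np.degrees(o['eef_rot']),o['time_s'],o['grip_width'])
P=cloud(c); H,S,V=cv2.split(cv2.cvtColor(c['frame'],cv2.COLOR_RGB2HSV))
near=(np.hypot(P[...,0]-.541,P[...,1]+.0235)<.08)&(P[...,2]<.07)&(P[...,2]>.003)
q=P[near]
for lo,hi,R in((.027,.033,.04),(.038,.042,.03),(.042,.06,.03)):
    s=q[(q[:,2]>lo)&(q[:,2]<hi)&(np.hypot(q[:,0]-.541,q[:,1]+.0235)<R)]
    if len(s): (x,y),r=cv2.minEnclosingCircle((s[:,:2]*1e3).astype(np.float32)); print(lo,len(s),np.median(s[:,2]),x,y,r)
s=q[(q[:,2]>.009)&(q[:,2]<.015)]; print('base',cv2.minAreaRect((s[:,:2]*1e3).astype(np.float32)))
m=near&(H>15)&(H<33)&(S>110)&(P[...,2]<.016); print('yel',m.sum(),P[m].mean(0))
n=(np.hypot(P[...,0]-o['ee_pos'][0],P[...,1]-o['ee_pos'][1])<.06)&(P[...,2]>.17)&(P[...,2]<.24)&(H>15)&(H<33)&(S>110)
print('nutyel',n.sum(),P[n].mean(0))
```

```text
[ 0.58339399 -0.04239257  0.19578875] [1.79997654e+02 2.52736085e-03 1.64800467e+02] 4.95 0.054689732665165795
0.027 2070 0.029848986190928437 538.9216918945312 -23.990398406982422 33.972991943359375
0.038 112 0.03979836341609646 539.2332763671875 -23.798612594604492 21.13286018371582
0.042 479 0.0500853393214719 538.7905883789062 -24.097686767578125 13.86453914642334
base ((543.8973999023438, -24.076419830322266), (89.85714721679688, 119.58010864257812), 89.93621063232422)
yel 51 [ 0.58182622 -0.0226131   0.0125277 ]
nutyel 109 [ 0.60155807 -0.06170619  0.21536978]
```

View pics/w2.png

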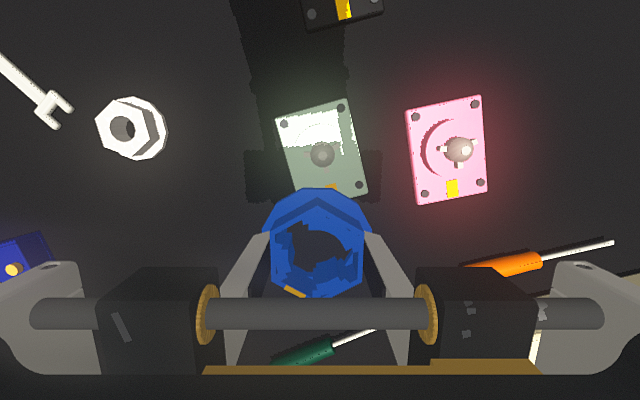

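Wrist view: bracket stud at (322,155), silver nut at (130,128), pink clamp at (450,150), and the held nut at (318,245) with its mark at (294,292). The stud is at (0.539, −0.024) with the stripe at 0°. I check how the nut sits in the grip.

Run:
```python
from h import *
c=cam('wrist'); o=get_obs(); e=o['ee_pos']; P=cloud(c); H,S,V=cv2.split(cv2.cvtColor(c['frame'],cv2.COLOR_RGB2HSV))
n=(np.hypot(P[...,0]-e[0],P[...,1]-e[1])<.06)&(H>95)&(H<125)&(S>120)
y=np.radians(164.8); T=np.array([[np.cos(y),np.sin(y)],[np.sin(y),-np.cos(y)]])
for lo,hi in((.185,.197),(.210,.222)):
    m=n&(P[...,2]>lo)&(P[...,2]<hi); q=(P[m][:,:2]-e[:2])@T.T*1e3
    print(lo,m.sum(),np.median(P[m][:,2]),'tool x/y range',q.min(0),q.max(0),cv2.minEnclosingCircle(q.astype(np.float32)))
d=np.array([.539,-.024])-e[:2]; print('move',T@d*1e3)
```

```text
0.185 2423 0.19193844997457776 tool x/y range [-27.41309744 -36.46464454] [36.55219122 36.00330132] ((8.705106735229492, -0.2386772483587265), 36.242271423339844)
0.21 3561 0.2148300585005125 tool x/y range [-27.81142117 -28.51005475] [31.49656505 27.4523715 ] ((-0.1630849838256836, -0.2101430892944336), 31.722726821899414)
move [47.63561551  5.97418693]
```

The nut is centred in the grip to within 0.3 mm. I move over the stud and lower to just above its tip.

Request:
send_rows([
  {"dx": 12, "dy": 1.5, "dz": 0, "roll": 0, "jaw": 1},
  {"dx": 20, "dy": 2.5, "dz": 0, "roll": 0, "jaw": 1},
  {"dx": 12, "dy": 1.5, "dz": 0, "roll": 0, "jaw": 1},
  {"dx": 3.6, "dy": 0.5, "dz": 20, "roll": 0, "jaw": 1},
  {"dx": 0, "dy": 0, "dz": 30, "roll": 0, "jaw": 1},
  {"dx": 0, "dy": 0, "dz": 30, "roll": 0, "jaw": 1},
  {"dx": 0, "dy": 0, "dz": 20, "roll": 0, "jaw": 1},
  {"dx": 0, "dy": 0, "dz": 12, "roll": 0, "jaw": 1},
  {"dx": 0, "dy": 0, "dz": 8, "roll": 0, "jaw": 1},
  {"dx": 0, "dy": 0, "dz": 0, "roll": 0, "jaw": 1},
  {"dx": 0, "dy": 0, "dz": 0, "roll": 0, "jaw": 1},
  {"dx": 0, "dy": 0, "dz": 0, "roll": 0, "jaw": 1},
])

```text
time_s: 6.0
ee_pos: [0.5397, -0.0244, 0.0766]
eef_rot: [3.141, 0.002, 2.878]
force: [0.6, 0.2, -1.3]
grip_width: 0.0551
grip_force: 20.0
```

Request:
send_rows([
  {"dx": 0.6, "dy": 0, "dz": 4, "roll": 0, "jaw": 1},
  {"dx": 0, "dy": 0, "dz": 4, "roll": 0, "jaw": 1},
  {"dx": 0, "dy": 0, "dz": 4, "roll": 0, "jaw": 1},
  {"dx": 0, "dy": 0, "dz": 4, "roll": 0, "jaw": 1},
  {"dx": 0, "dy": 0, "dz": 3, "roll": 0, "jaw": 1},
  {"dx": 0, "dy": 0, "dz": 2, "roll": 0, "jaw": 1},
  {"dx": 0, "dy": 0, "dz": 1.5, "roll": 0, "jaw": 1},
  {"dx": 0, "dy": 0, "dz": 1, "roll": 0, "jaw": 1},
  {"dx": 0, "dy": 0, "dz": 0, "roll": 0, "jaw": 1},
  {"dx": 0, "dy": 0, "dz": 0, "roll": 0, "jaw": 1},
])

```text
time_s: 6.83
ee_pos: [0.5387, -0.0244, 0.052]
eef_rot: [3.142, 0.0, 2.878]
force: [0.6, 0.4, -1.1]
grip_width: 0.0549
grip_force: 20.0
```

Request:
send_rows([
  {"dx": 0, "dy": 0, "dz": 0.7, "roll": 0, "jaw": 1},
  {"dx": 0, "dy": 0, "dz": 0.7, "roll": 0, "jaw": 1},
  {"dx": 0, "dy": 0, "dz": 0.3, "roll": 0, "jaw": 1},
  {"dx": 0, "dy": 0, "dz": 0, "roll": 0, "jaw": 1},
  {"dx": 0, "dy": 0, "dz": 0, "roll": 0, "jaw": 1},
])

```text
time_s: 7.25
ee_pos: [0.5387, -0.0244, 0.0505]
eef_rot: [3.142, 0.0, 2.878]
force: [-0.9, 0.4, 3.3]
grip_width: 0.0545
grip_force: 20.0
```

There is contact on the lugs: the vertical force went from −1.1 to +3.3 N at underside height of about 40 mm. I release and check that it rests flat.

Request:
send_rows([
  {"dx": 0, "dy": 0, "dz": 0, "roll": 0, "jaw": -0.2},
  {"dx": 0, "dy": 0, "dz": 0, "roll": 0, "jaw": -0.2},
  {"dx": 0, "dy": 0, "dz": 0, "roll": 0, "jaw": -0.2},
  {"dx": 0, "dy": 0, "dz": 0, "roll": 0, "jaw": -0.2},
  {"dx": 0, "dy": 0, "dz": 0, "roll": 0, "jaw": -0.2},
  {"dx": 0, "dy": 0, "dz": 0, "roll": 0, "jaw": -0.2},
])

```text
time_s: 7.75
ee_pos: [0.5386, -0.0244, 0.0502]
eef_rot: [-3.142, -0.0, 2.878]
force: [0.1, -1.2, 0.3]
grip_width: 0.0566
grip_force: 0.0
```

```bash
cat > chk.py <<'E'
from h import *
import sys
o=get_obs(); print(o['time_s'],o['ee_pos'],o['force'],o['grip_width'])
for nm in('scene','side','wrist'):
    c=cam(nm); P=cloud(c); H,S,V=cv2.split(cv2.cvtColor(c['frame'],cv2.COLOR_RGB2HSV))
    near=np.hypot(P[...,0]-.539,P[...,1]+.024)<.045
    b=near&(H>95)&(H<125)&(S>120); q=P[b]; z=q[:,2]
    print(nm,b.sum(),'z pct',np.percentile(z,[1,50,90,98]).round(4) if len(z) else '')
    t=q[z>np.percentile(z,98)-.004]
    if len(t)>20:
        A=np.c_[t[:,:2]-t[:,:2].mean(0),np.ones(len(t))]; print('  plane slope deg',np.degrees(np.linalg.lstsq(A,t[:,2],rcond=None)[0][:2]).round(1),'circ',cv2.minEnclosingCircle((t[:,:2]*1e3).astype(np.float32)))
    m=near&(H>15)&(H<33)&(S>110)&(P[...,2]>.033)
    if m.sum(): p=P[m].mean(0); print('  mark',m.sum(),p.round(4),'ang',np.degrees(np.arctan2(p[1]+.024,p[0]-.539)).round(1))
    save(c,sys.argv[1]+nm+'.png',{'scene':(250,150,410,270),'side':(280,150,440,270),'wrist':None}[nm],4 if nm!='wrist' else 1)
E
python3 chk.py a
```

```text
7.75 [ 0.538581   -0.02437685  0.05018297] [ 0.11406466 -1.15063986  0.34870541] 0.05658364830522771
scene 577 z pct [0.0402 0.0579 0.0695 0.071 ]
  plane slope deg [45.5 35.2] circ ((544.928955078125, -21.641653060913086), 32.73517990112305)
  mark 159 [ 0.5604 -0.0332  0.1414] ang -23.2
side 449 z pct [0.0414 0.0499 0.071  0.0722]
  plane slope deg [-1.5  1.2] circ ((528.93994140625, -20.245569229125977), 27.441648483276367)
  mark 35 [ 0.5441 -0.0198  0.1014] ang 40.0
wrist 7279 z pct [0.0409 0.0637 0.0702 0.0708]
  plane slope deg [-0.2  0.2] circ ((538.6338500976562, -24.63429832458496), 31.58507537841797)
  mark 4675 [ 0.5208 -0.0119  0.1685] ang 146.3
```

View pics/ascene.png

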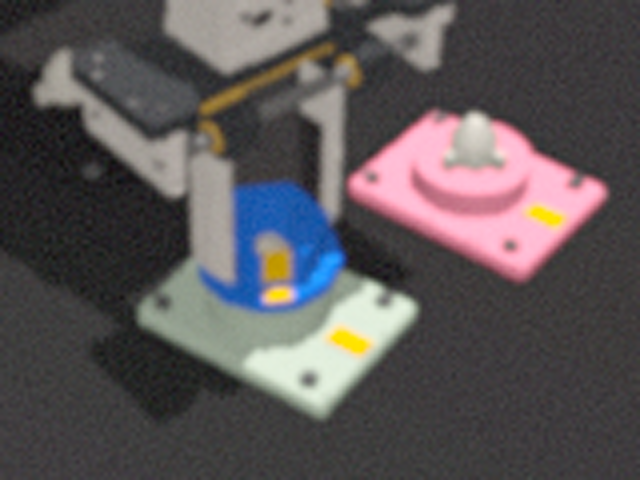

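The crop shows the nut on the lugs: mark at (278,275), about 45° clockwise of the stripe at (350,340). The wrist depth gives a level top at 70 mm. I regrip and turn it counter-clockwise by 46°.

Request:
send_rows([
  {"dx": 0, "dy": 0, "dz": 0, "roll": 0, "jaw": 1},
  {"dx": 0, "dy": 0, "dz": 0, "roll": 0, "jaw": 1},
  {"dx": 0, "dy": 0, "dz": 0, "roll": 0, "jaw": 1},
  {"dx": 0, "dy": 0, "dz": 0, "roll": 0, "jaw": 1},
], force=15)

```text
time_s: 8.23
ee_pos: [0.5386, -0.0244, 0.0502]
eef_rot: [-3.142, 0.0, 2.878]
force: [-0.5, 1.1, 0.1]
grip_width: 0.055
grip_force: 15.0
```

Request:
send_rows([
  {"dx": 0, "dy": 0, "dz": 0, "roll": -3, "jaw": 1},
  {"dx": 0, "dy": 0, "dz": 0, "roll": -5, "jaw": 1},
  {"dx": 0, "dy": 0, "dz": 0, "roll": -5, "jaw": 1},
  {"dx": 0, "dy": 0, "dz": 0, "roll": -5, "jaw": 1},
  {"dx": 0, "dy": 0, "dz": 0, "roll": -5, "jaw": 1},
  {"dx": 0, "dy": 0, "dz": 0, "roll": -5, "jaw": 1},
  {"dx": 0, "dy": 0, "dz": 0, "roll": -5, "jaw": 1},
  {"dx": 0, "dy": 0, "dz": 0, "roll": -5, "jaw": 1},
  {"dx": 0, "dy": 0, "dz": 0, "roll": -5, "jaw": 1},
  {"dx": 0, "dy": 0, "dz": 0, "roll": -3, "jaw": 1},
  {"dx": 0, "dy": 0, "dz": 0, "roll": 0, "jaw": 1},
  {"dx": 0, "dy": 0, "dz": 0, "roll": 0, "jaw": 1},
])

```text
time_s: 9.23
ee_pos: [0.5385, -0.0243, 0.0501]
eef_rot: [3.141, -0.0, -2.604]
force: [-0.1, -0.3, -1.3]
grip_width: 0.0547
grip_force: 15.0
```

It turned 46° and the wrist now carries the nut's weight again. I release so it drops.

Request:
send_rows([
  {"dx": 0, "dy": 0, "dz": 0, "roll": 0, "jaw": -1},
  {"dx": 0, "dy": 0, "dz": 0, "roll": 0, "jaw": -1},
  {"dx": 0, "dy": 0, "dz": 0, "roll": 0, "jaw": -1},
  {"dx": 0, "dy": 0, "dz": 0, "roll": 0, "jaw": -1},
  {"dx": 0, "dy": 0, "dz": 0, "roll": 0, "jaw": -1},
  {"dx": 0, "dy": 0, "dz": 0, "roll": 0, "jaw": -1},
  {"dx": 0, "dy": 0, "dz": 0, "roll": 0, "jaw": -1},
  {"dx": 0, "dy": 0, "dz": -10, "roll": 0, "jaw": -1},
  {"dx": 0, "dy": 0, "dz": -30, "roll": 0, "jaw": -1},
  {"dx": 0, "dy": 0, "dz": -35, "roll": 0, "jaw": -1},
  {"dx": 0, "dy": 0, "dz": -35, "roll": 0, "jaw": -1},
  {"dx": 0, "dy": 0, "dz": -20, "roll": 0, "jaw": -1},
])

```text
time_s: 10.23
ee_pos: [0.5394, -0.0244, 0.185]
eef_rot: [-3.139, 0.004, -2.603]
force: [-0.4, 0.6, 0.5]
grip_width: 0.0941
grip_force: 0.0
```

```bash
python3 chk.py b
```

```text
10.2333 [ 0.53936986 -0.02444112  0.18496078] [-0.40649051  0.60666389  0.48981848] 0.09413521997148919
scene 702 z pct [0.0305 0.0484 0.0594 0.0604]
  plane slope deg [31.2  7.3] circ ((542.9697265625, -25.846843719482422), 35.39250564575195)
  mark 51 [ 0.5677 -0.0249  0.1499] ang -1.8
side 786 z pct [0.032  0.0485 0.0613 0.0622]
  plane slope deg [0.2 0.3] circ ((538.8462524414062, -23.341772079467773), 31.33473777770996)
  mark 69 [ 0.5187 -0.0187  0.2952] ang 165.3
wrist 2111 z pct [0.0325 0.0495 0.0603 0.061 ]
  plane slope deg [-0.2 -0.1] circ ((537.9512939453125, -23.608543395996094), 31.09616470336914)
  mark 1899 [ 0.5148 -0.0192  0.3033] ang 168.7
```

View pics/bscene.png

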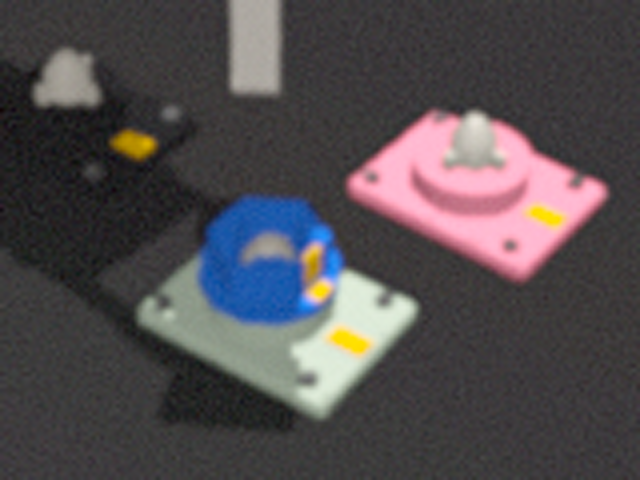

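The nut is fully down: its top is level at 60 mm, and its mark at (318,290) lines up with the stripe at (350,340). The gripper is clear, so I hand in.

```bash
python3 -c "
from station import *
print(hand_in())"
```

```text
the job is handed in; nothing more can be done
None
```

The blue nut rested flat on the green bracket's lugs about 45° clockwise, was turned back 46° counter-clockwise and dropped fully down with the marks in line; I left the silver nut alone and handed the job in at about 10 s.

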